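# Turn the sorting carousel and tip the painted figures into the yellow pocket

### The job

Send the three finished figures on the blue tipping tray down the chute into the yellow compartment of the carousel bin. First turn the carousel until the yellow compartment is centred under the spout, then slide the red safety catch back all the way to unlock the tray, then lift the tray by its black handle to tip all three figures in. Do not touch the figures with the gripper and leave the jars, bottle, dish, tape, pot and sample figure where they stand.

Things in the scene. Friction and masses are not known exactly. Their poses are not given: they have to be found in the camera images.
- station: Sorting station fixed on the bench (place and yaw vary): aluminium plate 300 x 540 x 6 mm carrying carousel, chute and tipping tray. Origin: on the carousel's vertical axis at table height, z up. Its -y axis runs from the carousel to spout, chute and then tray; its +x axis points roughly away from the robot. The catch's grey rail: x -106 to -66, y -328 to -202 mm, top z = 195 mm.
- spout (a point): Centre of the steel spout's open bottom: station x = 0, y = -82 mm, z = 119 mm. Spout walls: outside x +-49, y -128 to -43 mm, z 119 to 184 mm. Clear skirts below it: two sides and towards the axis (x +-49, y -98 to -43 mm) down to z = 66 mm, 6 mm over the dividers, inside the pegs' circle; one outside the rim (y = -151, x +-65 mm, z 45 to 148 mm). Chute: 92 mm wide, 44 deg slope.
- lamp_edge (a point): Middle of the lower front edge of the white lamp that hangs over the tray handle: lamp x -15 to +75, y -440 to -250 mm (station), underside z = 439 mm, its post on the far side (x = 135 mm). A vertical gripper on the handle would hit it: come in under this edge with the tool tilted 35 to 45 deg, fingers pointing down and away from the robot (to station +x), closing along station y.
- carousel (a joint): Carousel angle (rad), endless, about the station's z axis, positive = counter-clockwise from above; 0 (or a full turn) = yellow centred under the spout. Starts from -2.5 to -0.9. Friction 0.1 N m (1 N at a peg) holds it where left. Round bin 290 mm across, floor z = 22 mm, rim and dividers to z = 60 mm, three 120 deg compartments: yellow, red, green.
- yellow_mid (a point): Middle of the yellow compartment's floor, 90 mm from the carousel axis, z = 22 mm; turns with the carousel. Under the spout when it lies on the station's -y axis; 13 mm off is acceptable.
- peg_a (a point): Black upright peg for turning the carousel, 14 mm diameter, on the outer end of divider a, 120 mm from the axis, standing from z = 60 to 115 mm. The point is on its axis at grip height z = 98 mm. Divider a bounds the yellow compartment on its counter-clockwise side. The peg may turn between the fingers. A third such peg stands between red and green.
- peg_b (a point): The same kind of peg (14 mm diameter, 120 mm from the axis, z = 60 to 115 mm, point at z = 98 mm) on divider b, on the clockwise side of the yellow compartment; when yellow is under the spout it stands at station x = -104, y = -60 mm, on the robot's side of the spout.
- divider_a (a point): White divider wall, 5 mm thick, on the counter-clockwise side of the yellow compartment. Origin on the carousel axis at table height; its x axis runs outward along the wall; the yellow compartment is on its -y side.
- divider_b (a point): White divider wall, 5 mm thick, on the clockwise side of the yellow compartment. Origin on the carousel axis; x outward along the wall; the yellow compartment is on its +y side.
- catch (a joint): Red safety catch, slide travel in m: 0 = locked (its tongue lies over a lug on the tray), 0.035 = fully back, unlocked. It slides in the station's -y direction (away from the carousel) with about 2 N of friction and stays where it is left.
- catch_knob (a point): On the axis of the catch's upright red knob (16 mm diameter), station x = -88 mm, y = -240 mm when locked, z = 240 mm; the knob stands from z = 217 to 257 mm. There are 36 mm free between knob and the tray's side.
- tray (a joint): Tilt of the blue tipping tray (rad): 0 = level, 1.0 = fully tipped (stop); about 0.05 at most while the catch locks it. Hinged at its chute end, the far (-y) end lifts. Open towards the chute, inside 80 x 115 mm, walls 24 mm, floor z = 190 mm. Friction holds it where left; lifting takes 3 to 4 N at the handle. Figures slide or topple out from 0.3 to 0.7 rad; tip it past 0.85 to empty it.
- tray_hinge (a point): Middle of the tray's hinge line: station x = 0, y = -187 mm, z = 186 mm.
- tray_handle (a point): Middle of the tray's black handle: a round bar 12 mm thick, 64 mm long, parallel to station x, 47 mm behind the tray's rear wall; at station y = -352 mm, z = 200 mm when level. It moves on an arc of 166 mm radius about the tray hinge, up and towards +y; the bar may turn between the fingers.
- figure1: Finished toy figure, about 63 mm tall, base 38 mm across, 45 g: gold body, white head, dark ears. Origin: centre of its underside; z along the figure. Starts standing on the tipping tray.
- figure2: Finished toy figure, about 63 mm tall, base 38 mm across, 45 g: gold body, white head, dark ears. Origin: centre of its underside; z along the figure. Starts standing on the tipping tray.
- figure3: Finished toy figure, about 63 mm tall, base 38 mm across, 45 g: gold body, white head, dark ears. Origin: centre of its underside; z along the figure. Starts standing on the tipping tray.
- paint_jar: Bystander: green paint jar, 40 mm diameter, 55 mm high, standing on the station's plate near station x = -122, y = -178 mm. Origin: centre of its underside.
- thinner_bottle: Bystander: white bottle, 60 mm diameter, 150 mm high. Origin: centre of its underside.
- varnish_jar: Bystander: amber jar with steel lid, 64 mm diameter, 80 mm high. Origin: centre of its underside.
- paint_dish: Bystander: white dish, 90 mm across, 22 mm high. Origin: centre of its underside.
- tape_roll: Bystander: tape roll, 90 mm across, 22 mm high. Origin: centre of its underside.
- sample_figure: Bystander: red sample figure, 63 mm tall, on the bench. Origin: centre of its underside.
- brush_pot: Bystander: steel pot, 70 mm across, 90 mm high. Origin: centre of its underside.
Things that resemble listed ones, but are neither listed nor needed, are in the scene too. Leave any purple look-alike of the figure2 alone.

How it is judged:
By the outcome, as a careful person would: the job done as asked, in the order asked, and still so for the second after the job is handed in, with the robot touching nothing.
It also fails if it takes over 64 s, if anything falls off the work surface, if the arm or the gripper's body presses on something with over 40 N, if the wrist force passes 120 N, or if a joint passes its speed limit or range.

### The arm

A 7-joint arm with a two-finger parallel gripper is mounted at the origin on the work surface. World frame = base frame: x ahead of the robot, y to its left, z up, the work surface at z = 0. Lengths are in m, angles in rad, forces in N, time in s.
With the tool pointing down it reaches from about 0.4 to 0.85 m from the base axis. Payload 10.4 kg.
Tool frame: the origin (TCP) lies on the centre line of the jaws, within the pads' length; the fingertips stand 17 mm ahead of it and the grasp point (between the pads) lies 2 mm behind it; z points along the fingers, y is the line along which they close (so a half turn about z gives the same grasp; the last joint's range is limited). The gripper opens to 85 mm and grips with 20 to 120 N. Pads are 22 mm wide; open, the fingers measure 114 mm over their backs; the gripper's body (76 mm by 85 mm) begins 54 mm behind the grasp point. The pads swing forward as they close: fully open they stand 13 mm farther back than shut.
Start: joints at [-1.272, 0.332, -0.065, 1.46, 0.022, 1.35, -0.088], TCP at [0.198, 0.593, 0.248] pointing down, gripper open.
Joint ranges: [-2.6, 2.6], [-0.5, 2.12], [-1.47, 1.34], [0.16, 2.42], [-1.27, 4.41], [0.06, 2.06], [-2.6, 2.6]. Speed limits (rad/s): [2.22, 2.22, 2.79, 2.79, 3.14, 3.14, 3.14].

### API

Orientations are given as a unit quaternion [x, y, z, w].
In Python, from workcell import get_obs, optics, job gives the robot as it stands. The module is installed in compiled form; this text tells all that it offers.
- The arm moves only by the tool send_rows, never from a script. Its argument "plan" is a list that holds one entry, the list of rows, each a list of 7 numbers: the turn, a rotation vector about the tool's x, y, z in units of 1.5 rad (1.0 is 1.5 rad), then the shift along the tool's x, y, z in units of 20 cm (1.0 is 20 cm), then the opening, from 0 (shut) to 1 (fully open). A call has 1 to 20 rows; each row shifts and turns the commanded pose from where the row before left it, along the tool's axes as they then stand; what a row does not reach is not made up. A row lasts 1/12 s, in which the tool goes at most 41.7 mm and 7.16 degrees, less where a joint would pass 70% of its speed; a pose out of reach is approached as far as the arm can. A call with a number of a shift or a turn outside -1 to 1 is refused whole. A call with a gripper value outside its range is refused whole. The fingers move at their own pace and stop on an object; "squeeze" is the grip in N (left out, the last holds). Time passes only in rows, so rows that do not move let the fingers close. It gives the time, the measured TCP pose, the force, the opening and the grip force at its end, in the units of the state.
- get_obs(): the state, without advancing time (a new reading comes with each control period).
- optics.camera(name): name is "side" or "top" or "wrist"; returns the picture (400x640x3 uint8, red, green, blue); there is no depth.
- optics.get_calibration(name): a dict with "intrinsics" (3x3 intrinsics, pixels), "world_from_camera" (4x4, takes a point from camera to world coordinates); the wrist camera has in their place "T_tool_cam" (4x4, takes a point from camera to tool coordinates, whose origin is the TCP and whose axes are the flange's). Camera axes: x right, y up, looking along -z (the intrinsics and any distortion apply to the point x, -y, -z); pixel columns grow to the right and rows downward; lengths in m; the calibration is good to about 2 mm. A picture is of the moment at which its call begins: read the wrist's pose just before it. get_calibration takes no time and is no camera call.
- job.hand_in(): hands the job in; it is judged then, once.
The state is a dict: "clock": time; "joint_pos": joint angles; "joint_velocities": joint speeds; "tau": joint torques, N m; "position": TCP position; "ee_rot": TCP orientation; "ft_force": force on the tool from outside, world axes, zero at the start; "torque": the same for the moment, N m; "grip_width": opening from 0.0 (shut) to 1.0 (fully open); "grasp_force": force on a finger pad.
Only numpy, scipy, OpenCV 4.12 (cv2) and the standard library are available. Lean on these libraries where they do the work, as an engineer would, in place of code of your own. Each camera call takes 0.05 s, during which the arm holds its last target. There are 200 camera calls.

## Working session

There is one attempt and no reset: what is moved stays moved. The work goes in short steps, Python scripts to look and compute and a tool call to move; the robot and the scene stay as the last step left them, time stands still between calls to the robot, and variables do not carry over. Pictures are saved under pics/ and viewed, at most 10 in all, crops included, and the job is handed in when it is done.

Besides the shell and the picture viewer there is one more tool, called by a JSON object that holds its "api" and its "payload", one argument or row to a line. send_rows: Moves the arm, as the interface text tells. Its arguments: {"type":"object","properties":{"plan":{"type":"array"},"squeeze":{"type":"number"}},"required":["plan"]}

```bash
mkdir -p pics; python3 - <<'E'
from workcell import get_obs, optics
import cv2, numpy as np
np.set_printoptions(precision=4,suppress=True)
for n in ("side","top"):
    im=optics.camera(n); cv2.imwrite(f"pics/{n}0.png",im[:,:,::-1])
    c=optics.get_calibration(n); print(n,{k:np.array(v) if not isinstance(v,str) else v for k,v in c.items()})
print(optics.get_calibration("wrist")); print(get_obs())
E
```

```text
side {'intrinsics': array([[452.2665,   0.    , 314.9991],
       [  0.    , 452.2665, 199.4044],
       [  0.    ,   0.    ,   1.    ]]), 'world_from_camera': array([[ 0.8204,  0.4413, -0.3636,  0.0458],
       [-0.5718,  0.6361, -0.5182, -0.6778],
       [ 0.0026,  0.633 ,  0.7742,  1.2603],
       [ 0.    ,  0.    ,  0.    ,  1.    ]])}
top {'intrinsics': array([[411.7647,   0.    , 313.4922],
       [  0.    , 411.7647, 198.2908],
       [  0.    ,   0.    ,   1.    ]]), 'world_from_camera': array([[-0.0241,  0.9773, -0.2106,  0.212 ],
       [-0.9997, -0.0234,  0.0058, -0.0024],
       [ 0.0007,  0.2107,  0.9775,  1.6941],
       [ 0.    ,  0.    ,  0.    ,  1.    ]])}
{'intrinsics': array([[337.9074,   0.    , 318.1535],
       [  0.    , 337.9074, 202.2497],
       [  0.    ,   0.    ,   1.    ]]), 'T_tool_cam': array([[ 0.0007,  0.9451,  0.3269,  0.0844],
       [ 1.    , -0.0005, -0.0007, -0.0011],
       [-0.0005,  0.3269, -0.9451, -0.1263],
       [ 0.    ,  0.    ,  0.    ,  1.    ]])}
{'clock': 0.1, 'joint_pos': array([-1.2716,  0.3328, -0.0647,  1.4609,  0.0216,  1.3499, -0.0885]), 'joint_velocities': array([-0.0003, -0.0014, -0.0002, -0.0015, -0.0023, -0.0008,  0.    ]), 'tau': array([  0.001 , -62.6743,   0.0488, -39.2427,   0.0163,   0.0069,
        -0.    ]), 'position': array([0.1976, 0.5926, 0.2476]), 'ee_rot': array([ 0.1602,  0.9871, -0.0006, -0.0001]), 'ft_force': array([-0.1706, -0.094 , -0.2709]), 'torque': array([0.0067, 0.0134, 0.01  ]), 'grasp_force': 0.0, 'grip_width': 0.9939612276809208}
```

View pics/side0.png

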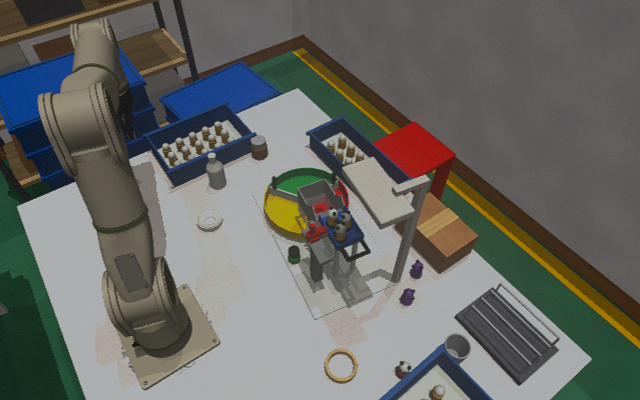

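View pics/top0.png

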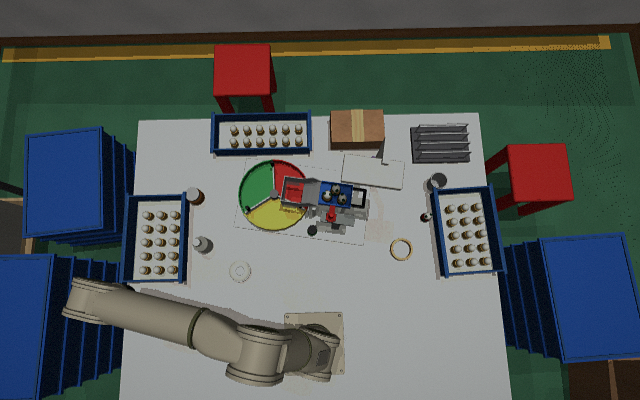

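```bash
python3 - <<'E'
import cv2, numpy as np
a=cv2.imread('pics/top0.png')[140:250,225:415]; b=cv2.imread('pics/side0.png')[150:320,240:430]
A=cv2.resize(a,None,fx=4.2,fy=4.2,interpolation=cv2.INTER_CUBIC); cv2.imwrite('pics/top0c.png',A)
B=cv2.resize(b,None,fx=3.5,fy=3.5,interpolation=cv2.INTER_CUBIC); cv2.imwrite('pics/side0c.png',B)
E
```

```text
(no output)
```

View pics/top0c.png

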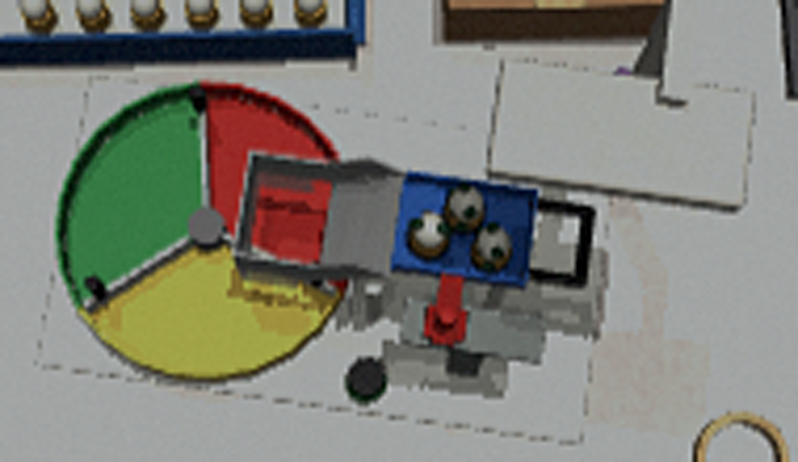

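View pics/side0c.png

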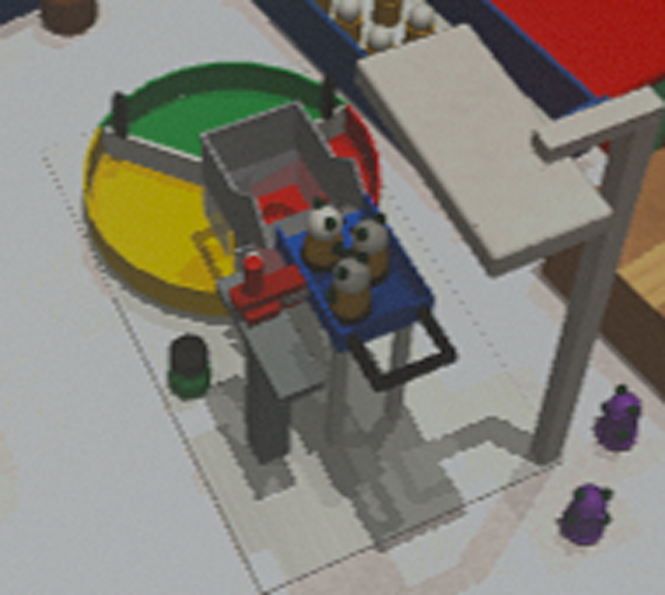

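```bash
cat > h.py <<'E'
import numpy as np, cv2
from scipy.spatial.transform import Rotation as R
from workcell import get_obs, optics
np.set_printoptions(precision=4,suppress=True)
def cam(n,obs=None):
    c=optics.get_calibration(n); K=c["intrinsics"]
    if n!="wrist": return K,np.array(c["world_from_camera"])
    T=np.eye(4); T[:3,:3]=R.from_quat(obs["ee_rot"]).as_matrix(); T[:3,3]=obs["position"]
    return K,T@np.array(c["T_tool_cam"])
def ray(C,uv):
    K,T=C; d=np.linalg.inv(K)@[uv[0],uv[1],1]; d=T[:3,:3]@(d*[1,-1,-1]); return T[:3,3],d/np.linalg.norm(d)
def plane(C,uv,z):
    o,d=ray(C,uv); return o+d*(z-o[2])/d[2]
def tri(*cu):
    A=np.zeros((3,3));b=np.zeros(3);rs=[ray(*x) for x in cu]
    for o,d in rs: P=np.eye(3)-np.outer(d,d);A+=P;b+=P@o
    p=np.linalg.solve(A,b); return p,[round(1e3*np.linalg.norm((np.eye(3)-np.outer(d,d))@(p-o)),1) for o,d in rs]
def proj(C,p):
    K,T=C; q=T[:3,:3].T@(np.asarray(p)-T[:3,3]); q=q*[1,-1,-1]; q=K@q; return q[:2]/q[2]
E
python3 - <<'E'
from h import *
t=cam("top");s=cam("side")
ct=lambda u,v:(225+(u+.5)/4.2-.5,140+(v+.5)/4.2-.5); cs=lambda u,v:(240+(u+.5)/3.5-.5,150+(v+.5)/3.5-.5)
for n,a,b in [("knobtop",(445,315),(254,258)),("hnear",(585,282),(382,385)),("hfar",(597,207),(452,352)),("pegb top",(94,283),(118,96)),("peg3 top",(198,94),(328,78))]:
    print(n,*tri((t,ct(*a)),(s,cs(*b))))
P=[plane(t,ct(*a),.006) for a in [(90,77),(40,365),(580,441)]]; print(P)
Q=[plane(s,cs(*a),.006) for a in [(42,150),(265,592),(560,462)]]; print(Q)
for q in(P[2]-P[1],Q[1]-Q[0]): print("yaw",np.arctan2(-q[0]*-1,-q[1]*1), np.linalg.norm(q))
E
```

```text
knobtop [ 0.4622 -0.0703  0.2551] [np.float64(0.7), np.float64(0.7)]
hnear [ 0.4969 -0.1964  0.2028] [np.float64(0.1), np.float64(0.1)]
hfar [ 0.5598 -0.2081  0.2108] [np.float64(2.8), np.float64(2.8)]
pegb top [0.5228 0.2484 0.1172] [np.float64(0.5), np.float64(0.5)]
peg3 top [0.704  0.1512 0.1175] [np.float64(0.0), np.float64(0.0)]
[array([0.7594, 0.2722, 0.006 ]), array([0.4643, 0.3183, 0.006 ]), array([ 0.377 , -0.2092,  0.006 ])]
[array([0.4646, 0.3193, 0.006 ]), array([ 0.3759, -0.2116,  0.006 ]), array([ 0.6623, -0.2608,  0.006 ])]
yaw -0.16413292276727084 0.5346902190729528
yaw -0.16550416997508824 0.5382181258336436
```

The candidates were: peg_b at top px (248,207), between green and yellow on yellow's clockwise side; the third peg at (272,163), between red and green; and peg_a near (301,208). By the description I choose (248,207), and the crop confirms it. The knob is the red post at (331,215), and the handle is the black loop at (365,198). The purple look-alikes, at side px (408,296) and (416,269), stay untouched.

The station is yawed about -0.165 rad, with its axis near (0.587, 0.150). I'm moving to above peg_b.

{"api": "send_rows", "payload": {
  "plan": [
    [[0,0,-0.052,0,0,0,0.6],[0,0,-0.052,0,0,0,0.6],[0,0,0,-0.135,-0.102,0.006,0.6],[0,0,0,-0.135,-0.102,0.006,0.6],[0,0,0,-0.135,-0.102,0.006,0.6],[0,0,0,-0.135,-0.102,0.006,0.6],[0,0,0,-0.135,-0.102,0.006,0.6],[0,0,0,-0.135,-0.102,0.006,0.6],[0,0,0,-0.135,-0.102,0.006,0.6],[0,0,0,-0.135,-0.102,0.006,0.6],[0,0,0,-0.135,-0.102,0.006,0.6],[0,0,0,-0.135,-0.102,0.006,0.6],[0,0,0,-0.135,-0.102,0.006,0.6],[0,0,0,-0.135,-0.102,0.006,0.6],[0,0,0,-0.135,-0.102,0.006,0.6],[0,0,0,-0.135,-0.102,0.006,0.6],[0,0,0,0,0,0,0.6],[0,0,0,0,0,0,0.6],[0,0,0,0,0,0,0.6]]
  ]
}}

```text
clock: 1.68
position: [0.5228, 0.2493, 0.2311]
ee_rot: [0.083, 0.997, 0.0, -0.0]
ft_force: [-0.2, 0.7, -0.9]
grip_width: 0.599
grasp_force: 0.0
```

```bash
python3 - <<'E'
from h import *
o=get_obs(); im=optics.camera("wrist"); cv2.imwrite("pics/w1.png",im[:,:,::-1])
np.save("w1.npy",np.r_[o["position"],o["ee_rot"]]); print(o["position"],o["ee_rot"],o["clock"],o["joint_pos"])
C=cam("wrist",o); print(proj(C,[.5228,.2484,.115]),proj(C,[.587,.15,.06]))
E
```

```text
[0.5228 0.2493 0.2311] [ 0.0827  0.9966  0.     -0.0005] 1.6833 [-0.699   0.2393  0.2072  1.6221 -0.0514  1.2862  0.922 ]
[318.082 203.428] [230.6996 260.9299]
```

View pics/w1.png

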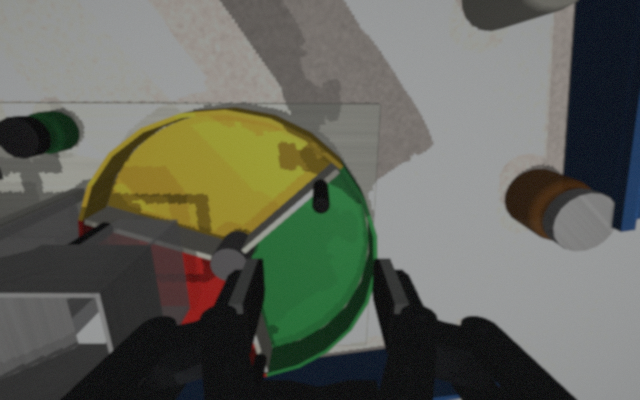

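The wrist view shows peg_b's top at (321,206), where (318,203) was predicted, so it agrees to about 2 mm. The hub is at (228,262). I'm descending and gripping.

{"api": "send_rows", "payload": {
  "plan": [
    [[0,0,0,0,0.003,0.135,0.6],[0,0,0,0,0,0.135,0.6],[0,0,0,0,0,0.135,0.6],[0,0,0,0,0,0.135,0.6],[0,0,0,0,0,0.135,0.6],[0,0,0,0,0,0,0.6],[0,0,0,0,0,0,0],[0,0,0,0,0,0,0],[0,0,0,0,0,0,0],[0,0,0,0,0,0,0],[0,0,0,0,0,0,0],[0,0,0,0,0,0,0]]
  ],
  "squeeze": 30
}}

```text
clock: 2.73
position: [0.5243, 0.2506, 0.0987]
ee_rot: [0.083, 0.997, 0.001, 0.001]
ft_force: [-2.2, 1.1, 7.1]
grip_width: 0.152
grasp_force: 29.5
```

```bash
python3 - <<'E'
from h import *
o=get_obs(); print(o["position"],o["grip_width"],o["grasp_force"],o["ft_force"])
im=optics.camera("side"); cv2.imwrite("pics/s2.png",cv2.resize(im[150:280,230:400,::-1],None,fx=4,fy=4,interpolation=cv2.INTER_CUBIC))
psi=-.165; O=np.array([.587,.150]); Rz=np.array([[np.cos(psi),-np.sin(psi)],[np.sin(psi),np.cos(psi)]])
st=Rz.T@(o["position"][:2]-O); a=np.arctan2(st[1],st[0]); print(st,np.hypot(*st),np.degrees(a))
r=np.hypot(*st); N=10
A=np.linspace(a,np.radians(210),N+1); rr=np.linspace(r,r,N+1)
p=np.c_[rr*np.cos(A),rr*np.sin(A)]; d=np.diff(p,axis=0)*1000; print(np.c_[-d[:,0],d[:,1]]/200)
E
```

```text
[0.5243 0.2506 0.0987] 0.15174065240432488 29.51354742050171 [-2.1925  1.0624  7.0587]
[-0.0783  0.0889] 0.11852477680303572 131.37599294762313
[[ 0.0571 -0.0578]
 [ 0.0487 -0.065 ]
 [ 0.0394 -0.0711]
 [ 0.0293 -0.0758]
 [ 0.0186 -0.0791]
 [ 0.0076 -0.0809]
 [-0.0035 -0.0812]
 [-0.0146 -0.0799]
 [-0.0254 -0.0772]
 [-0.0357 -0.073 ]]
```

{"api": "send_rows", "payload": {
  "plan": [
    [[0,0,0,0.0285,-0.029,0,0],[0,0,0,0.0285,-0.029,0,0],[0,0,0,0.049,-0.065,0,0],[0,0,0,0.039,-0.071,0,0],[0,0,0,0.029,-0.076,0,0],[0,0,0,0.019,-0.079,0,0],[0,0,0,0.008,-0.081,0,0],[0,0,0,-0.0035,-0.081,0,0],[0,0,0,-0.0145,-0.08,0,0],[0,0,0,-0.025,-0.077,0,0],[0,0,0,-0.018,-0.0365,0,0],[0,0,0,-0.018,-0.0365,0,0],[0,0,0,0,0,0,0],[0,0,0,0,0,0,0],[0,0,0,0,0,0,0]]
  ]
}}

```text
clock: 4.03
position: [0.4754, 0.107, 0.0978]
ee_rot: [0.083, 0.997, 0.0, 0.001]
ft_force: [-2.3, -2.5, 9.6]
grip_width: 0.151
grasp_force: 31.5
```

```bash
python3 - <<'E'
from h import *
o=get_obs(); print(o["position"],o["grip_width"],o["grasp_force"],o["ft_force"],o["ee_rot"])
psi=-.165; O=np.array([.587,.150]); Rz=np.array([[np.cos(psi),-np.sin(psi)],[np.sin(psi),np.cos(psi)]])
st=Rz.T@(o["position"][:2]-O); print(st,np.hypot(*st),np.degrees(np.arctan2(st[1],st[0]))%360)
a=optics.camera("top")[140:250,225:415,::-1]; b=optics.camera("side")[150:270,250:400,::-1]
A=cv2.resize(a,(760,440),interpolation=cv2.INTER_CUBIC); cv2.imwrite('pics/t3.png',A)
E
```

```text
[0.4754 0.107  0.0978] 0.15091431096609137 31.54814511537552 [-2.2602 -2.5226  9.5755] [0.0833 0.9965 0.0003 0.0007]
[-0.103  -0.0608] 0.11956267276314436 210.54654938129863
```

View pics/t3.png

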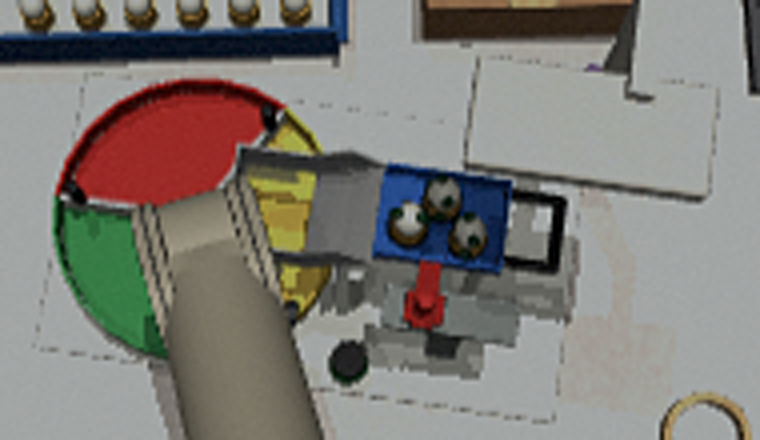

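The carousel has turned and yellow now shows under the spout, with peg_a at (270,115) and the third peg at (72,190). I'm releasing and lifting, then verifying with the two visible pegs.

{"api": "send_rows", "payload": {
  "plan": [
    [[0,0,0,0,0,0,0.5],[0,0,0,0,0,0,0.5],[0,0,0,0,0,0,0.5],[0,0,0,0,0,0,0.5],[0,0,0,0,0,-0.1,0.5],[0,0,0,0,0,-0.15,0.5],[0,0,0,0,0,-0.15,0.5],[0,0,0,0,0,-0.15,0.5],[0,0,0,0,0,-0.15,0.5],[0,0,0,0,0,-0.15,0.5],[0,0,0,0,0,-0.15,0.5],[0,0,0,0,0,-0.1,0.5],[0,0,0,0,0,0,0.5],[0,0,0,0,0,0,0.5]]
  ]
}}

```text
clock: 5.3
position: [0.4753, 0.1075, 0.3173]
ee_rot: [0.083, 0.997, 0.001, 0.001]
ft_force: [1.2, 0.6, -0.2]
grip_width: 0.502
grasp_force: 0.0
```

```bash
python3 - <<'E'
from h import *
o=get_obs(); im=optics.camera("wrist"); cv2.imwrite("pics/w4.png",im[:,:,::-1]); C=cam("wrist",o)
psi=-.165; O=np.array([.587,.150]); Rz=np.array([[np.cos(psi),-np.sin(psi)],[np.sin(psi),np.cos(psi)]])
W=lambda x,y,z: np.r_[O+Rz@[x,y],z]
print(o["position"],o["ft_force"],"pred: pegb",proj(C,W(-.104,-.06,.115)),"pega",proj(C,W(.104,-.06,.115)),"peg3",proj(C,W(0,.12,.115)),"knob",proj(C,W(-.088,-.24,.257)))
h=cv2.cvtColor(im,cv2.COLOR_RGB2HSV)
print("spout pt",proj(C,W(0,-.082,.119)),"hub",proj(C,W(0,0,.06)))
E
```

```text
[0.4753 0.1075 0.3173] [ 1.1642  0.5548 -0.2234] pred: pegb [319.0123 173.6869] pega [318.8687 341.9557] peg3 [482.3276 265.4007] knob [ 28.3928 256.2168]
spout pt [298.7546 267.424 ] hub [366.5773 243.3506]
```

View pics/w4.png

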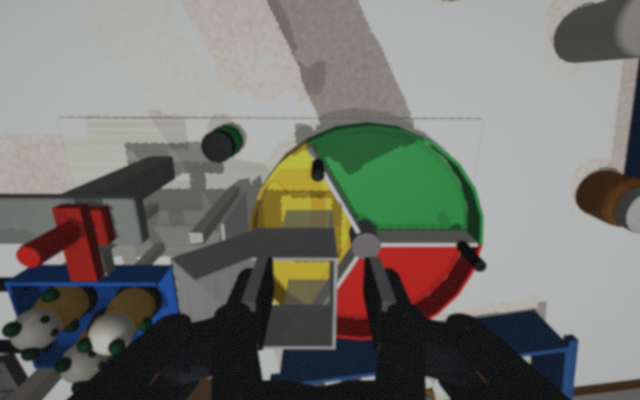

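peg_b's top is at (318,176), the third peg's at (482,266), the hub at (366,243) and the knob at (28,256). All are within 2 px of prediction, so yellow is centred and the station pose holds. Now the catch.

{"api": "send_rows", "payload": {
  "plan": [
    [[0,0,0,-0.011,-0.128,0,0.6],[0,0,0,-0.011,-0.128,0,0.6],[0,0,0,-0.011,-0.128,0,0.6],[0,0,0,-0.011,-0.128,0,0.6],[0,0,0,-0.011,-0.128,0,0.6],[0,0,0,-0.011,-0.128,0,0.6],[0,0,0,-0.011,-0.128,0,0.6],[0,0,0,0,0,0,0.6],[0,0,0,0,0,0.1,0.6],[0,0,0,0,0,0.1,0.6],[0,0,0,0,0,0.1,0.6],[0,0,0,0,0,0.075,0.6],[0,0,0,0,0,0,0.6],[0,0,0,0,0,0,0],[0,0,0,0,0,0,0],[0,0,0,0,0,0,0],[0,0,0,0,0,0,0],[0,0,0,0,0,0,0],[0,0,0,0,0,0,0]]
  ]
}}

```text
clock: 6.93
position: [0.4609, -0.0726, 0.2424]
ee_rot: [0.083, 0.997, -0.0, 0.001]
ft_force: [-3.2, -3.9, 7.3]
grip_width: 0.175
grasp_force: 29.9
```

{"api": "send_rows", "payload": {
  "plan": [
    [[0,0,0,0,-0.03,0,0],[0,0,0,0,-0.03,0,0],[0,0,0,0,-0.03,0,0],[0,0,0,0,-0.03,0,0],[0,0,0,0,-0.03,0,0],[0,0,0,0,-0.03,0,0],[0,0,0,0,-0.005,0,0],[0,0,0,0,0,0,0],[0,0,0,0,0,0,0]]
  ]
}}

```text
clock: 7.68
position: [0.455, -0.1073, 0.2424]
ee_rot: [0.082, 0.997, 0.001, 0.001]
ft_force: [-1.1, 3.3, 6.4]
grip_width: 0.176
grasp_force: 30.2
```

{"api": "send_rows", "payload": {
  "plan": [
    [[0,0,0,0,-0.01,0,0],[0,0,0,0,-0.005,0,0],[0,0,0,0,0,0,0]]
  ]
}}

```text
clock: 7.93
position: [0.455, -0.1077, 0.2425]
ee_rot: [0.081, 0.997, 0.003, 0.001]
ft_force: [-0.6, 13.1, 6.0]
grip_width: 0.173
grasp_force: 30.3
```

The catch is against its stop: 35 mm travel, then 13 N. I'm relaxing, releasing, rising and moving behind the handle with a 40 deg tilt.

{"api": "send_rows", "payload": {
  "plan": [
    [[0,0,0,0,0.015,0,0],[0,0,0,0,0,0,0.55],[0,0,0,0,0,0,0.55],[0,0,0,0,0,0,0.55],[0,0,0,0,0,-0.07,0.55],[0,0,0,0,0,-0.07,0.5],[0,0,0,0,0,-0.07,0.5],[0,0,0,0,0,-0.07,0.5],[0,0,0,-0.02,-0.093,0,0.5],[0,0,0,-0.02,-0.093,0,0.5],[0,0,0,-0.02,-0.093,0,0.5],[0,0,0,-0.02,-0.093,0,0.5],[0,-0.0665,0,0,0,0,0.5],[0,-0.0665,0,0,0,0,0.5],[0,-0.0665,0,0,0,0,0.5],[0,-0.0665,0,0,0,0,0.5],[0,-0.0665,0,0,0,0,0.5],[0,-0.0665,0,0,0,0,0.5],[0,-0.0665,0,0,0,0,0.5],[0,0,0,0,0,0,0.5]]
  ]
}}

```text
clock: 9.6
position: [0.4554, -0.1857, 0.295]
ee_rot: [0.08, 0.94, -0.027, 0.329]
ft_force: [0.1, -0.5, -0.7]
grip_width: 0.504
grasp_force: 0.0
```

```bash
cat >> h.py <<'E'
psi=-.165; O=np.array([.587,.150]); Rz=np.array([[np.cos(psi),-np.sin(psi)],[np.sin(psi),np.cos(psi)]])
W=lambda x,y,z: np.r_[O+Rz@[x,y],z]
S=lambda p: np.r_[Rz.T@(np.asarray(p)[:2]-O),p[2]]
E
python3 - <<'E'
from h import *
o=get_obs(); im=optics.camera("wrist"); cv2.imwrite("pics/w5.png",im[:,:,::-1]); C=cam("wrist",o)
M=R.from_quat(o["ee_rot"]).as_matrix()
print(S(o["position"]),o["ft_force"],"tool z in station",Rz.T@M[:2,2],M[2,2],"y",Rz.T@M[:2,1],M[2,1],o["joint_pos"])
h=W(0,-.352,.2); print("pred handle mid/ends",proj(C,h),proj(C,W(-.032,-.352,.2)),proj(C,W(.032,-.352,.2)),"knob",proj(C,W(-.088,-.275,.257)))
t=h+.002*M[:,2]; print("move units",M.T@(t-o["position"])/.2)
E
```

```text
[-0.0747 -0.3528  0.295 ] [ 0.0636 -0.5014 -0.7478] tool z in station [ 0.624  -0.0006] -0.7814359644807155 y [0.004 1.   ] 0.0025004467698798855 [-0.0818 -0.4974  0.3425  2.2494  0.1424  0.6941  1.6013]
pred handle mid/ends [320.3084 199.5696] [320.4037 174.514 ] [320.231  219.9134] knob [488.6566 199.5094]
move units [0.0046 0.0041 0.614 ]
```

View pics/w5.png

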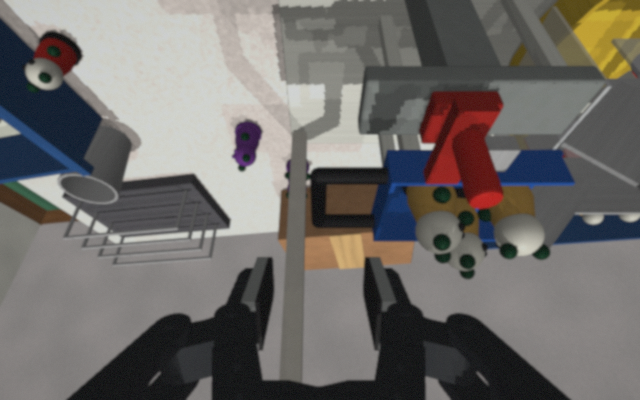

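The handle bar shows as a vertical black line at x≈319, rows 175 to 222. Prediction was x 320, rows 174 to 220, so it is centred between the fingers, and the knob is clear. Joint 2 is near its limit here, but moving forward relieves it. Advancing.

{"api": "send_rows", "payload": {
  "plan": [
    [[0,0,0,0,0,0.1,0.5],[0,0,0,0,0,0.1,0.5],[0,0,0,0,0,0.1,0.5],[0,0,0,0,0,0.1,0.5],[0,0,0,0,0,0.06,0.5],[0,0,0,0,0,0,0.5],[0,0,0,0,0,0,0.5]]
  ]
}}

```text
clock: 10.23
position: [0.5154, -0.1921, 0.2257]
ee_rot: [0.077, 0.941, -0.026, 0.328]
ft_force: [0.0, -0.1, -0.5]
grip_width: 0.502
grasp_force: 0.0
```

```bash
python3 - <<'E'
from h import *
o=get_obs(); M=R.from_quat(o["ee_rot"]).as_matrix()
h=W(0,-.352,.2)
t=h+.002*M[:,2]; print(S(o["position"]),o["ft_force"],"move units",M.T@(t-o["position"])/.2,np.degrees(np.arccos(-M[2,2])),o["joint_pos"])
E
```

```text
[-0.0144 -0.3492  0.2257] [ 0.0429 -0.1105 -0.4946] move units [ 0.0236 -0.0142  0.1553] 38.467371192240876 [-0.1952 -0.2702  0.4769  2.2508  0.0672  0.4657  1.6682]
```

{"api": "send_rows", "payload": {
  "plan": [
    [[0,0,0,0.012,-0.007,0.075,0.5],[0,0,0,0.012,-0.007,0.08,0.5],[0,0,0,0,0,0,0.5],[0,0,0,0,0,0,0],[0,0,0,0,0,0,0],[0,0,0,0,0,0,0],[0,0,0,0,0,0,0],[0,0,0,0,0,0,0],[0,0,0,0,0,0,0]]
  ],
  "squeeze": 35
}}

```text
clock: 10.98
position: [0.5299, -0.1982, 0.1996]
ee_rot: [0.078, 0.94, -0.026, 0.33]
ft_force: [-6.9, 2.5, 8.1]
grip_width: 0.131
grasp_force: 34.7
```

```bash
python3 - <<'E'
from h import *
o=get_obs(); M=R.from_quat(o["ee_rot"]).as_matrix(); p=S(o["position"])
print(p,o["ft_force"],o["grip_width"],o["joint_pos"])
Ms=np.block([[Rz.T,np.zeros((2,1))],[0,0,1]])@M
c=np.array([-.187,.186]); r0=p[1:]-c; print("r",np.hypot(*r0))
A=np.linspace(0,1.0,21)
P=[np.r_[p[0],c+np.array([[np.cos(a),np.sin(a)],[-np.sin(a),np.cos(a)]])@r0] for a in A]
print(P[-1]); print(np.diff(P,axis=0)@Ms/.2)
E
```

```text
[ 0.0009 -0.3528  0.1996] [-6.928   2.4833  8.0742] 0.13088183908129128 [-0.2494 -0.1944  0.5537  2.2557 -0.0127  0.3838  1.7474]
r 0.1663815048633227
[ 0.0009 -0.2652  0.3329]
[[-0.0258  0.0045 -0.0323]
 [-0.0257  0.0066 -0.032 ]
 [-0.0254  0.0086 -0.0317]
 [-0.0251  0.0107 -0.0314]
 [-0.0248  0.0127 -0.0309]
 [-0.0244  0.0146 -0.0304]
 [-0.0239  0.0166 -0.0298]
 [-0.0233  0.0184 -0.0291]
 [-0.0227  0.0203 -0.0283]
 [-0.0221  0.0221 -0.0275]
 [-0.0213  0.0238 -0.0266]
 [-0.0206  0.0255 -0.0256]
 [-0.0198  0.0271 -0.0246]
 [-0.0189  0.0286 -0.0235]
 [-0.018   0.0301 -0.0224]
 [-0.017   0.0315 -0.0212]
 [-0.016   0.0328 -0.0199]
 [-0.015   0.0341 -0.0186]
 [-0.0139  0.0352 -0.0173]
 [-0.0128  0.0363 -0.0159]]
```

{"api": "send_rows", "payload": {
  "plan": [
    [[0,0,0,-0.026,0.0045,-0.032,0],[0,0,0,-0.026,0.0065,-0.032,0],[0,0,0,-0.0255,0.0085,-0.032,0],[0,0,0,-0.025,0.0105,-0.0315,0],[0,0,0,-0.025,0.0125,-0.031,0],[0,0,0,0,0,0,0]]
  ]
}}

```text
clock: 11.48
position: [0.5312, -0.19, 0.2406]
ee_rot: [0.078, 0.94, -0.026, 0.33]
ft_force: [-2.0, -0.1, 0.6]
grip_width: 0.13
grasp_force: 34.6
```

```bash
cat > arc.py <<'E'
from h import *
import sys
o=get_obs(); M=R.from_quat(o["ee_rot"]).as_matrix(); p=S(o["position"])
Ms=np.block([[Rz.T,np.zeros((2,1))],[0,0,1]])@M
c=np.array([-.187,.186]); r0=p[1:]-c; th=np.arctan2(r0[1],-r0[0])-.083; print(p,"theta",th,np.hypot(*r0),o["ft_force"],o["grip_width"],o["joint_pos"])
A=np.arange(0,float(sys.argv[1])-th+.03,.05)
P=[np.r_[0.0,c+.1663*np.array([-np.cos(th+.083+a),np.sin(th+.083+a)])] for a in A]
print((P[0]-p)@Ms/.2); print(np.diff(P,axis=0)@Ms/.2)
E
python3 arc.py 1.0
```

```text
[ 0.0008 -0.3445  0.2406] theta 0.2509168173016605 0.166720522978757 [-2.0027 -0.0994  0.6201] 0.1295848284841769 [-0.2026 -0.2499  0.4666  2.2067  0.0662  0.4881  1.6488]
[ 0.0037  0.002  -0.0021]
[[-0.0243  0.0147 -0.0304]
 [-0.0238  0.0166 -0.0298]
 [-0.0233  0.0185 -0.0291]
 [-0.0227  0.0203 -0.0283]
 [-0.022   0.0221 -0.0275]
 [-0.0213  0.0238 -0.0266]
 [-0.0205  0.0255 -0.0256]
 [-0.0197  0.0271 -0.0246]
 [-0.0188  0.0287 -0.0235]
 [-0.0179  0.0301 -0.0223]
 [-0.0169  0.0315 -0.0211]
 [-0.0159  0.0328 -0.0199]
 [-0.0149  0.0341 -0.0186]
 [-0.0138  0.0352 -0.0172]
 [-0.0127  0.0363 -0.0158]]
```

The tray follows freely at 0.25 rad. Continuing to about 0.7 at a moderate pace.

{"api": "send_rows", "payload": {
  "plan": [
    [[0,0,0,-0.024,0.0147,-0.0304,0],[0,0,0,-0.024,0.0166,-0.0298,0],[0,0,0,-0.023,0.0185,-0.029,0],[0,0,0,-0.0227,0.0203,-0.0283,0],[0,0,0,-0.022,0.022,-0.0275,0],[0,0,0,0,0,0,0],[0,0,0,0,0,0,0],[0,0,0,-0.0213,0.0238,-0.0266,0],[0,0,0,-0.0205,0.0255,-0.0256,0],[0,0,0,-0.0197,0.027,-0.0246,0],[0,0,0,0,0,0,0],[0,0,0,0,0,0,0]]
  ]
}}

```text
clock: 12.48
position: [0.5367, -0.1588, 0.2975]
ee_rot: [0.079, 0.94, -0.027, 0.331]
ft_force: [-6.6, -6.9, 6.8]
grip_width: 0.123
grasp_force: 34.7
```

```bash
python3 arc.py 1.0
```

```text
[ 0.0011 -0.3129  0.2975] theta 0.6418003207554618 0.1681728782967799 [-6.6003 -6.859   6.8238] 0.12349550813190774 [-0.1678 -0.3057  0.3327  2.1344  0.147   0.6233  1.4997]
[0.008  0.007  0.0015]
[[-0.019   0.0284 -0.0237]
 [-0.0181  0.0299 -0.0226]
 [-0.0171  0.0313 -0.0214]
 [-0.0161  0.0326 -0.0202]
 [-0.0151  0.0338 -0.0189]
 [-0.014   0.035  -0.0175]
 [-0.0129  0.0361 -0.0161]]
```

{"api": "send_rows", "payload": {
  "plan": [
    [[0,0,0,-0.016,0.032,-0.0235,0],[0,0,0,-0.016,0.0325,-0.0225,0],[0,0,0,-0.017,0.0313,-0.0214,0],[0,0,0,-0.016,0.0326,-0.02,0],[0,0,0,-0.015,0.0338,-0.019,0],[0,0,0,-0.014,0.035,-0.0175,0],[0,0,0,0,0,0,0],[0,0,0,0,0,0,0],[0,0,0,0,0,0,0],[0,0,0,0,0,0,0],[0,0,0,0,0,0,0],[0,0,0,0,0,0,0]]
  ]
}}

```text
clock: 13.48
position: [0.5433, -0.1203, 0.3311]
ee_rot: [0.079, 0.939, -0.027, 0.333]
ft_force: [-8.8, -6.4, 15.0]
grip_width: 0.128
grasp_force: 35.9
```

```bash
python3 arc.py 1.05; python3 - <<'E'
from h import *
a=optics.camera("top")[140:250,225:415,::-1]; b=optics.camera("side")[150:290,240:430,::-1]
A=cv2.resize(a,(519,300),interpolation=cv2.INTER_CUBIC); B=cv2.resize(b,(407,300),interpolation=cv2.INTER_CUBIC)
c=np.zeros((600,519,3),np.uint8); c[:300]=A; c[300:,:407]=B; cv2.imwrite('pics/t6.png',c)
E
```

```text
[ 0.0013 -0.2738  0.3311] theta 0.9487000565756054 0.16903840734402908 [-8.7511 -6.4109 15.0071] 0.12752935155291795 [-0.1597 -0.3245  0.2244  2.088   0.1951  0.6981  1.3759]
[0.0125 0.007  0.005 ]
[[-0.0128  0.0362 -0.0159]
 [-0.0116  0.0372 -0.0144]]
```

View pics/t6.png

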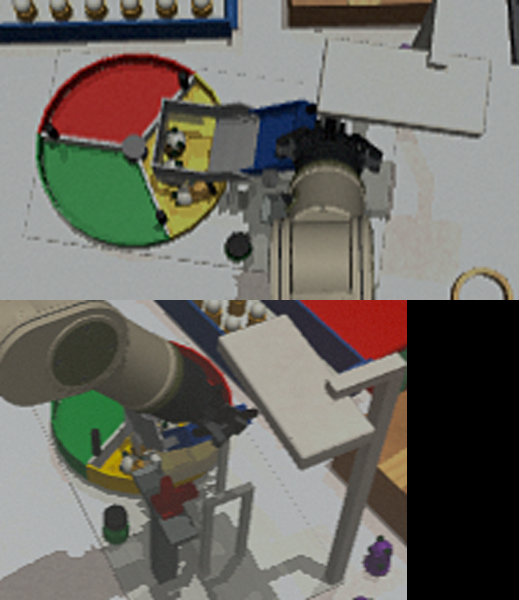

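Figures are visible in yellow, at top-crop (174,145) and (183,195) and side-crop (130,462). I'm releasing and backing off along the tool so I can count them.

{"api": "send_rows", "payload": {
  "plan": [
    [[0,0,0,0.006,0.0035,0.0025,0],[0,0,0,0,0,0,0.5],[0,0,0,0,0,0,0.5],[0,0,0,0,0,0,0.5],[0,0,0,0,0,0,0.5],[0,0,0,0,0,-0.06,0.5],[0,0,0,0,0,-0.06,0.5],[0,0,0,0,0,-0.06,0.5],[0,0,0,0,0,-0.06,0.5],[0,0,0,0,0,0,0.5],[0,0,0,0,0,0,0.5]]
  ]
}}

```text
clock: 14.5
position: [0.5124, -0.1121, 0.3635]
ee_rot: [0.077, 0.941, -0.026, 0.33]
ft_force: [0.5, 0.5, -0.0]
grip_width: 0.505
grasp_force: 0.0
```

```bash
python3 arc.py 1.0; python3 - <<'E'
from h import *
o=get_obs(); C=cam("wrist",o)
im=optics.camera("wrist"); b=optics.camera("side"); t=optics.camera("top")
A=cv2.resize(im[:,:,::-1],(480,300)); B=cv2.resize(b[180:260,270:400,::-1],(480,300),interpolation=cv2.INTER_CUBIC)
T=cv2.resize(t[150:230,235:365,::-1],(320,197),interpolation=cv2.INTER_CUBIC)
c=np.zeros((600,800,3),np.uint8); c[:300,:480]=A; c[300:,:480]=B; c[:197,480:]=T; cv2.imwrite('pics/t7.png',c)
E
```

```text
[-0.0305 -0.2708  0.3635] theta 1.0469300587963448 0.1963011627565549 [ 0.4753  0.469  -0.0362] 0.504617749631872 [-0.1493 -0.415   0.1874  2.0792  0.2015  0.806   1.3657]Traceback (most recent call last):
  File "arc.py", line 8, in <module>
    print((P[0]-p)@Ms/.2); print(np.diff(P,axis=0)@Ms/.2)
           ~^^^
IndexError: list index out of range
```

View pics/t7.png

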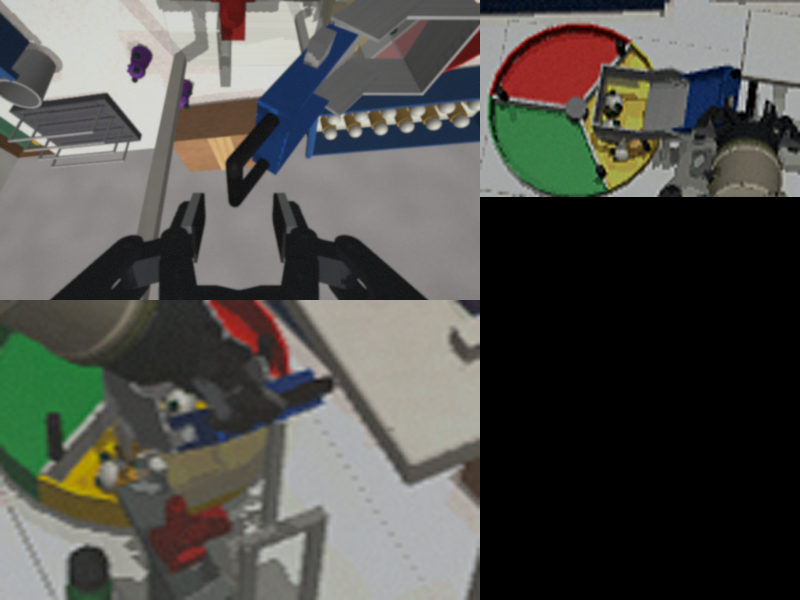

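The tray is up and the blue floor shows empty. Heads appear at side-crop (183,403), (108,475) and (155,465), with top-crop counterparts near (612,105) and (622,148). That was my tenth picture, so I'm checking their heights numerically.

```bash
python3 - <<'E'
from h import *
t=cam("top");s=cam("side")
T=optics.camera("top");Sd=optics.camera("side")
def blobs(im,C,name,r0,r1,c0,c1):
    h=cv2.cvtColor(im,cv2.COLOR_RGB2HSV); m=((h[...,1]<60)&(h[...,2]>125)).astype(np.uint8); z=np.zeros_like(m); z[r0:r1,c0:c1]=m[r0:r1,c0:c1]
    n,l,st,ce=cv2.connectedComponentsWithStats(z)
    for i in range(1,n):
        if 3<=st[i,4]<120: print(name,ce[i].round(1),st[i,4],"station at z=.05",S(plane(C,ce[i],.05))[:2].round(3))
blobs(T,t,"top",165,235,255,345); blobs(Sd,s,"side",180,250,265,345)
top=(288.6,192.6); sid=(319.6,207.5); p,e=tri((t,top),(s,sid)); print("upper",S(p),e)
for a in[(299.2,225.7),(311.8,223.7)]: print("low",S(plane(s,a,.045)),proj(t,plane(s,a,.045)))
E
```

```text
top [294.3 168.3] 3 station at z=.05 [ 0.121 -0.067]
top [288.5 175. ] 8 station at z=.05 [ 0.089 -0.047]
top [284. 177.] 3 station at z=.05 [ 0.078 -0.03 ]
top [280.8 184.7] 11 station at z=.05 [ 0.044 -0.022]
top [341.3 188.7] 41 station at z=.05 [ 0.062 -0.271]
top [282.  188.5] 4 station at z=.05 [ 0.029 -0.03 ]
top [288.9 190.1] 14 station at z=.05 [ 0.026 -0.059]
top [261.3 191.8] 15 station at z=.05 [0.003 0.052]
top [281.  194.5] 4 station at z=.05 [ 0.003 -0.029]
top [276.9 201.5] 8 station at z=.05 [-0.028 -0.017]
top [287. 200.] 8 station at z=.05 [-0.016 -0.057]
top [279.5 208.5] 4 station at z=.05 [-0.055 -0.033]
top [308. 208.] 3 station at z=.05 [-0.037 -0.147]
top [313.3 208.4] 7 station at z=.05 [-0.036 -0.168]
top [291.8 211.9] 12 station at z=.05 [-0.062 -0.084]
top [281.5 213.5] 4 station at z=.05 [-0.074 -0.044]
top [285.7 224. ] 3 station at z=.05 [-0.114 -0.067]
top [334.8 226.4] 14 station at z=.05 [-0.096 -0.264]
top [343.  224.5] 4 station at z=.05 [-0.084 -0.296]
top [319.7 229.8] 37 station at z=.05 [-0.118 -0.206]
side [265.6 188. ] 9 station at z=.05 [-0.106  0.109]
side [318.8 206.3] 22 station at z=.05 [ 0.028 -0.046]
side [292.3 213. ] 22 station at z=.05 [-0.065 -0.034]
side [320.6 215.2] 5 station at z=.05 [ 0.017 -0.083]
side [282.5 224. ] 6 station at z=.05 [-0.113 -0.062]
side [299.4 225.1] 17 station at z=.05 [-0.064 -0.09 ]
side [312.4 223.1] 11 station at z=.05 [-0.022 -0.101]
side [338.8 230. ] 11 station at z=.05 [ 0.045 -0.163]
side [338.4 234.7] 7 station at z=.05 [ 0.035 -0.179]
side [337.4 240.4] 10 station at z=.05 [ 0.022 -0.198]
side [342.1 247.2] 19 station at z=.05 [ 0.023 -0.227]
upper [ 0.0179 -0.0614  0.0641] [np.float64(5.5), np.float64(5.5)]
low [-0.0642 -0.0886  0.045 ] [292.8518 212.7738]
low [-0.0229 -0.099   0.045 ] [296.8972 203.289 ]
```

{"api": "send_rows", "payload": {
  "plan": [
    [[0,0,0,0,0,-0.04,0.5],[0,0,0,0,0,-0.04,0.5],[0,0,0,0,-0.1,0,0.5],[0,0,0,0,-0.12,0,0.5],[0,0,0,0,-0.12,0,0.5],[0,0,0,0,-0.12,0,0.5],[0,0,0,0,-0.12,0,0.5],[0,0,0,0,-0.12,0,0.5],[0,0,0,0,-0.12,0,0.5],[0,0,0,0,0,0,0.5],[0,0,0,0,0,0,0.5]]
  ]
}}

```text
clock: 15.67
position: [0.4753, -0.2734, 0.3764]
ee_rot: [0.079, 0.94, -0.026, 0.33]
ft_force: [-0.4, 0.4, -0.5]
grip_width: 0.501
grasp_force: 0.0
```

```bash
python3 - <<'E'
from h import *
o=get_obs(); print(S(o["position"]),o["joint_pos"],o["ft_force"])
t=cam("top");s=cam("side");T=optics.camera("top");Sd=optics.camera("side")
cv2.imwrite("pics/t8.png",T[:,:,::-1]);cv2.imwrite("pics/s8.png",Sd[:,:,::-1])
# tray floor outline tipped at .95, and chute: sample colours on a grid
def grid(im,C,pts,n):
    print(n)
    for row in pts:
        print(' '.join('%3d,%3d,%3d'%tuple(im[tuple(np.round(proj(C,W(*p))).astype(int)[::-1])]) for p in row))
th=.95;c=np.array([-.187,.186])
tray=[[(x,)+tuple(c+d*np.array([-np.cos(th),np.sin(th)])+.006*np.array([np.sin(th),np.cos(th)])) for d in np.arange(.01,.12,.018)] for x in(-.03,-.015,0,.015,.03)]
chute=[[(x,y,.18-(y+.187)*.966) for y in np.arange(-.18,-.13,.01)] for x in(-.03,-.015,0,.015,.03)]
grid(T,t,tray,"tray top"); grid(Sd,s,tray,"tray side"); grid(T,t,chute,"chute top"); grid(Sd,s,chute,"chute side")
for im,n,C in((Sd,"side",s),(T,"top",t)):
    h=cv2.cvtColor(im,cv2.COLOR_RGB2HSV)
    r=np.zeros(h.shape[:2],np.uint8)
    b=[np.round(proj(C,W(x,y,z))).astype(int) for x in(-.075,.075) for y in(-.15,-.03) for z in(.022,.085)]
    cv2.fillConvexPoly(r,cv2.convexHull(np.array(b)),1)
    for nm,m in (("head",(h[...,1]<70)&(h[...,2]>110)),("body",(h[...,0]>10)&(h[...,0]<21)&(h[...,1]>90)&(h[...,2]>50))):
        k,l,st,ce=cv2.connectedComponentsWithStats((m&(r>0)).astype(np.uint8))
        print(n,nm,[(ce[i].round(1).tolist(),int(st[i,4])) for i in range(1,k) if st[i,4]>=5])
E
```

```text
[-0.0407 -0.436   0.3764] [-0.189  -0.4289  0.5845  1.9973  0.0851  0.8486  1.8018] [-0.3615  0.4268 -0.504 ]
tray top
 21, 41, 92  16, 42, 87  15, 43, 91  20, 46, 92  15, 36, 74  13, 37, 74  13, 16, 16
 11, 38, 89  24, 46, 91  18, 43, 88  23, 46, 92  10, 30, 62  10, 34, 70  11, 34, 72
 12, 38, 87  20, 44, 90  17, 45, 90  24, 46, 92   9, 28, 63  11, 35, 73  11, 32, 71
  4, 35, 85  21, 43, 91  15, 42, 87  24, 45, 91  13, 31, 64  14, 35, 74   8, 30, 69
 19, 43, 90  18, 43, 91  18, 42, 90  20, 44, 91   6, 26, 55  20, 38, 78   2, 11, 26
tray side
113,106, 92 114,104, 92 117,110, 93 113,108, 90 115,107, 92 112,106, 89 137,129,111
114,108, 92 115,107, 92 114,107, 92 113,103, 91  72, 69, 54  41, 39, 37  44, 39, 38
108,103, 87 124,117, 98  48, 45, 38  44, 42, 39  46, 43, 43  46, 42, 42  47, 42, 38
 41, 39, 38  45, 42, 41  42, 39, 35  43, 38, 37  47, 42, 38  45, 42, 38  46, 46, 57
 46, 45, 42  43, 38, 37  44, 42, 38  44, 43, 39  41, 38, 36  47, 43, 39  47, 44, 43
chute top
 61, 76, 97 106,107,107 104,104,103  99,101, 98 103,103,101
113,114,107 109,111,109 108,109,108 106,107,105 108,108,109
 83, 90, 97 109,110,109 106,107,105 109,110,110 103,105,102
115,115,109 110,110,108 104,104,102 107,106,104 105,105,102
110,110,108 108,108,108 107,108,106 106,107,107 105,104,102
chute side
111,105, 89 111,105, 90 113,103, 91 112,105, 91 100, 94, 81
116,107, 93 116,109, 94 113,106, 92 114,107, 92 113,105, 91
115,108, 94 112,107, 89 113,108, 90 115,109, 94 117,108, 93
129,120,102 137,129,111 108,103, 87 114,107, 92 114,105, 90
 45, 55, 87  41, 39, 41  41, 39, 38  41, 40, 36  94, 89, 76
side head [([321.0, 199.0], 5), ([316.2, 213.5], 610), ([297.3, 217.2], 74)]
side body []
top head [([285.9, 176.4], 8), ([282.4, 183.1], 7), ([289.3, 190.1], 21), ([308.2, 199.6], 8), ([281.2, 199.8], 5), ([286.8, 200.2], 12), ([279.8, 209.1], 21), ([292.1, 211.9], 18), ([305.0, 217.1], 10)]
top body [([297.5, 209.4], 39)]
```

The tray floor samples are all blue and the chute samples all plain grey, so both are empty. Two figures are located in yellow, and the third is only seen from the side. I'm clearing the arm for a proper count: sideways past the lamp first, then upright.

{"api": "send_rows", "payload": {
  "plan": [
    [[0,0,0,0.039,-0.11,-0.028,0.5],[0,0,0,0.039,-0.11,-0.028,0.5],[0,0,0,0.039,-0.11,-0.028,0.5],[0,0,0,0.039,-0.11,-0.028,0.5],[0,0,0,0,0,0,0.5],[0,0.0665,0,0,0,0,0.5],[0,0.0665,0,0,0,0,0.5],[0,0.0665,0,0,0,0,0.5],[0,0.0665,0,0,0,0,0.5],[0,0.0665,0,0,0,0,0.5],[0,0.0665,0,0,0,0,0.5],[0,0.0505,0,0,0,0,0.5],[0,0,0,0,0,0,0.5]]
  ]
}}

```text
clock: 16.85
position: [0.4273, -0.35, 0.3711]
ee_rot: [0.079, 0.997, 0.001, -0.005]
ft_force: [1.8, 1.5, -2.0]
grip_width: 0.501
grasp_force: 0.0
```

```bash
python3 - <<'E'
from h import *
o=get_obs(); M=R.from_quat(o["ee_rot"]).as_matrix();print(S(o["position"]),o["joint_pos"],o["ft_force"],M[:,2],M.T@(W(-.14,0.02,.40)-o["position"])/.2)
E
```

```text
[-0.0754 -0.5194  0.3711] [-0.2229  0.182   0.9673  1.4785 -0.1443  1.5677  2.1516] [ 1.8166  1.5304 -1.955 ] [-0.0099  0.0019 -0.9999] [ 0.3041  2.6994 -0.1407]
```

{"api": "send_rows", "payload": {
  "plan": [
    [[0,0,0,0.1,0.04,-0.047,0.5],[0,0,0,0.1,0.06,-0.047,0.5],[0,0,0,0.1,0.1,-0.047,0.5],[0,0,0,0,0.166,0,0.5],[0,0,0,0,0.166,0,0.5],[0,0,0,0,0.166,0,0.5],[0,0,0,0,0.166,0,0.5],[0,0,0,0,0.166,0,0.5],[0,0,0,0,0.166,0,0.5],[0,0,0,0,0.166,0,0.5],[0,0,0,0,0.166,0,0.5],[0,0,0,0,0.166,0,0.5],[0,0,0,0,0.166,0,0.5],[0,0,0,0,0.166,0,0.5],[0,0,0,0,0.166,0,0.5],[0,0,0,0,0.166,0,0.5],[0,0,0,0,0.166,0,0.5],[0,0,0,0,0.166,0,0.5],[0,0,0,0,0,0,0.5],[0,0,0,0,0,0,0.5]]
  ]
}}

```text
clock: 18.52
position: [0.4512, 0.1893, 0.4028]
ee_rot: [0.08, 0.997, 0.001, 0.001]
ft_force: [0.9, -0.7, -0.5]
grip_width: 0.501
grasp_force: 0.0
```

```bash
python3 - <<'E'
from h import *
o=get_obs(); print(S(o["position"]),o["ft_force"],o["joint_pos"])
ims={n:optics.camera(n) for n in("side","top","wrist")}; C={n:cam(n,o) for n in ims}
for n,im in ims.items():
    cv2.imwrite(f"pics/f_{n}.png",im[:,:,::-1]); h=cv2.cvtColor(im,cv2.COLOR_RGB2HSV).astype(int)
    c=C[n]; r=np.zeros(h.shape[:2],np.uint8)
    b=[np.round(proj(c,W(x,y,z))).astype(int) for x in(-.08,.08) for y in(-.15,-.03) for z in(.022,.09)]
    cv2.fillConvexPoly(r,cv2.convexHull(np.array(b)),1)
    for nm,m in (("head",(h[...,1]<60)&(h[...,2]>135)),("gold",(h[...,0]>=11)&(h[...,0]<=20)&(h[...,1]>90)&(h[...,2]>45)),("ear",(h[...,0]>60)&(h[...,0]<95)&(h[...,1]>70)&(h[...,2]<90))):
        k,l,st,ce=cv2.connectedComponentsWithStats((m&(r>0)).astype(np.uint8))
        print(n,nm,[(ce[i].round(0).tolist(),int(st[i,4]),S(plane(c,ce[i],.045))[:2].round(3).tolist()) for i in range(1,k) if st[i,4]>=6])
    # carousel angle from pegs
print("pegs pred top",[proj(C["top"],W(*q,.115)).round(1) for q in((-.104,-.06),(.104,-.06),(0,.12))])
E
```

```text
[-0.1404  0.0164  0.4028] [ 0.8927 -0.6559 -0.46  ] [-0.7069 -0.0184  0.2145  1.5432  0.0026  1.6135  0.9179]
side head [([319.0, 206.0], 11, [0.031, -0.042]), ([291.0, 214.0], 16, [-0.068, -0.033]), ([347.0, 219.0], 7, [0.092, -0.132]), ([300.0, 225.0], 8, [-0.062, -0.086]), ([312.0, 223.0], 11, [-0.02, -0.098]), ([339.0, 230.0], 6, [0.047, -0.161])]
side gold [([306.0, 219.0], 7, [-0.031, -0.075]), ([304.0, 226.0], 21, [-0.051, -0.098])]
side ear []
top head [([282.0, 183.0], 6, [0.052, -0.025]), ([289.0, 190.0], 7, [0.027, -0.06]), ([305.0, 219.0], 18, [-0.081, -0.139])]
top gold [([298.0, 209.0], 40, [-0.047, -0.105])]
top ear []
wrist head [([218.0, 184.0], 59, [-0.085, -0.132]), ([277.0, 195.0], 89, [-0.069, -0.044]), ([251.0, 200.0], 36, [-0.06, -0.085]), ([288.0, 211.0], 18, [-0.042, -0.029]), ([284.0, 280.0], 70, [0.078, -0.039]), ([225.0, 282.0], 98, [0.083, -0.136])]
wrist gold [([237.0, 208.0], 316, [-0.047, -0.106]), ([268.0, 210.0], 45, [-0.043, -0.059]), ([281.0, 245.0], 46, [0.015, -0.041])]
wrist ear [([284.0, 189.0], 28, [-0.078, -0.034]), ([261.0, 200.0], 10, [-0.06, -0.069])]
pegs pred top [array([283.2, 218.6]), array([291.3, 167.6]), array([242.2, 186.5])]
```

```bash
python3 - <<'E'
from h import *
im=cv2.imread("pics/f_side.png"); h=cv2.cvtColor(im,cv2.COLOR_BGR2HSV).astype(int)
def ch(p):
    H,s,v=p
    if s<70: return '.' if v<60 else ('g' if v<115 else ('w' if v<140 else 'W'))
    if v<55: return '#'
    if H<9 or H>170: return 'r'
    if H<21: return 'o'
    if H<36: return 'y'
    return 'G' if H<90 else 'b'
print("cols 286..350")
for r in range(196,238): print(r,''.join(ch(h[r,c]) for c in range(286,350)))
E
```

```text
cols 286..350
196 GGGGGGGGGGGGggggggggggggggggrrrrrrrrrrggrggggggggggggggggrrrrrWW
197 GGGGGGGGGGGGgggggwggggggggrrrrrrrrrrrrggrggggggggggggggggrrrrrWW
198 GGGGGGGGGGGGggg.ggggggggggggggggrrrrrrgrrrgggggggggggggggrrrrrrW
199 GGGGGGGGGGGGggg..ggggggggggggggggggggggggggggggggggggggggrrrrrrw
200 GGGGGGGGGGGGgggggggggggggggggggggggggggggggggggggggggggggrrr.bbb
201 GGGGGGGGGGGGggggggggggggggggggggggggggggggggggggggggggggggbbbbbb
202 GGGGGGGGGGGGgggggg.ggggggggggggggg..gggggggggggggggggggbbbbbbbbb
203 GGGGGGGGGGGGgggggggggggggggggggggg#.gggggggggggggggggbbbbbbbbbbb
204 GGGGGGGGGGGGgggggggggggggggggggwWg..ggggggggggggggbbbbbbbbbbb...
205 GGGGGGGGGGGGgggggggg.gggggggggwWWWwgggggggggggggbbbbbbbbbb......
206 GGGGGGGGGGGGggggggggggggggggggwwWWWwgggggggggbbbbbbbbbbb........
207 GGGGGGGGGGGwggggggggggggggggygG#wWWwwyyyyygbbbbbbbbbb...........
208 GGGGGGGGGGWWgggggggggggggggyyg.#gwWwgyyygbbbbbbbbbb............b
209 GGGGGGGGGwWwgggggggggggggggggg..gwwgggbbbbbbbbb..............bbb
210 GGGGGGGGwwggggggggggggggggggggggggbbbbbbbbbbb#............bbbbbw
211 GGGGGGGwWwggggggggggggggggggggbbbbbbbbbbbbbb...
[... 1111 characters left out ...]
ggggggWWWW
228 yyyyyyyyyy.ggwwoooooggwgggggggyyyyygggggggggggggggggggwwggggWWWW
229 yyyyyyyyyyyggggoyggwgggwgggggggygggggggggggggggggggggwWgggggWWWW
230 yyyyyyyyyyyyygggggggggggggggggggggggggggggggggggyygwWWWgggggWWWW
231 yyyyyyyyyyyyyyyygwgggggggggggggggggggggggggggyyyyggwWWWgggggWWWW
232 yyyyyyyyyyyyyyyygggggggggggggwrrrrgggggggggyyyyygggggggggggwWWWW
233 yyyyyyyyyyyyyyyyyggggggggggggrrrrrrgggggyyyyyygggggggwgggggwWWWW
234 yyyyyyyyyyyyyyyyyggggggggggggrrrrrrggyyyyyooggggggwwwWWggggwWWWW
235 yyyyyyyyyyyyyyyyyggggggggggggrrrrrryyyyyorrrrgggggWWWWwggggwWWWW
236 yyyyyyyyyyyyyyyyyygggggggggggrrrrroyyorrrrrrrrgggwgggggggggWWWWW
237 ggyyyyyyyyyyyyyyyygggggggggwgrrrrrrorrrrrrrrrrgwgwwggggggggWWWWW
```

```bash
python3 - <<'E'
from h import *
t=cam("top");s=cam("side"); p,e=tri((t,(289,190.1)),(s,(318.8,206.2))); print("A",S(p),e)
im=cv2.imread("pics/f_top.png").max(2)
for q in((.104,-.06),(0,.12)):
    for a in np.radians([-9,-6,-3,0,3,6,9]):
        x,y=q; v=proj(t,W(x*np.cos(a)-y*np.sin(a),x*np.sin(a)+y*np.cos(a),.105)); i,j=np.round(v).astype(int); print(round(np.degrees(a)),im[j-1:j+2,i-1:i+2].mean().round(),end=' | ')
    print()
E
```

```text
A [ 0.0211 -0.061   0.0717] [np.float64(0.1), np.float64(0.1)]
-9 94.0 | -6 62.0 | -3 55.0 | 0 36.0 | 3 72.0 | 6 109.0 | 9 113.0 | 
-9 152.0 | -6 119.0 | -3 109.0 | 0 112.0 | 3 127.0 | 6 124.0 | 9 118.0 |
```

The third head and a second gold body show in yellow, figure A stands at z≈0.07, and peg_a is still at 0 deg. The arm is clear of everything, so I'm handing in.

```bash
python3 -c "
from workcell import job
print(job.hand_in())"
```

```text
the job is handed in; nothing more can be done
None
```

The job is handed in at about 19 s on the clock: yellow was centred under the spout, the catch was slid fully back, and the tray was tipped to about 0.95 rad and left empty. Two figures were located in the yellow compartment from two views; the third was seen there only from the side camera.

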